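Load a handle blank into the bench drill and clamp it

TASK

Set up the small bench drill for the next tool handle: raise its hold-down foot all the way with the ball-ended lever on the left of the drill head, slide the wooden handle blank lying on the bench lengthwise into the guide on the drill's bed until it sits fully home against the stops, then lower the lever all the way so that the foot clamps the blank. Leave the other things on the bench where they are.

Things in the scene. Friction and masses are not known exactly. Their poses are not given: they have to be found in the camera images.
- bench_drill: Small grey bench drill fixed to the bench: base 410 x 124 mm, steel bed 32 mm above the bench, column at the back, head 80 mm wide (z 126 to 210 mm), motor on top (to 316 mm). Origin at bench level under the middle of the head's front face; x points from the operator's side to the column, y left, z up. The three-spoked feed handle on the right of the head is not used
- guide_mouth (a point): front end of the blank guide, on its centre line, at bed level (drill frame -50, 0, 32 mm; axes as the drill's). Two side rails 49 mm apart, 22 mm high, run from here to the stop lugs 100 mm farther in; from 10 mm in they have inward lips (21 mm over the bed, tops at 26 mm, 37 mm gap). In front, lead-in cheeks 18 mm high flare to 65 mm apart over 34 mm; before them 80 mm of bare flat bed
- lift_lever (a joint): lift lever of the hold-down foot, rad: 0 = lowered (points 0.05 rad below level, foot down), 0.92 = fully raised (0.87 rad above level, foot up). It turns about the drill's y axis at lever_pivot, points to the operator (drill -x) and stays where it is left; 3 to 6 N at the ball move it
- lever_knob (a point): centre of the lever's black ball, 23 mm in diameter, 105 mm from the pivot; the steel arm behind it is 10 mm thick
- lever_pivot (a point): pivot of the lift lever, on the left of the head, in the middle of the lever's thickness (drill frame 22, 56, 150 mm); the axis is the drill's y
- hold_foot: forked dark steel hold-down foot under the head, 28 mm wide, spanning x = 2 to 69 mm of the drill frame; origin on its underside at its back end. Its underside is 10 mm above the empty bed when lowered and 34 mm above it when raised; a spring of 4 to 7 N lets it rest on what lies under it
- handle_blank: plain light wooden bar, 180 x 46 x 18 mm (x, y, z), about 0.11 kg, lying flat on the bench, to the left or to the right of the drill; origin at its centre. Either end may go in first
- blank_home (a point): where the centre of the blank lies when it is fully home against the stops and flat on the bed (drill frame -40, 0, 41 mm): its near end then stands at drill x = -130 mm, 80 mm out in front of guide_mouth. Axes as the drill's
- pick_tin: bystander: green hinged tin, 67 x 98 x 32 mm, beside the drill, on the other side from the blank; origin under its centre
- tea_cup: bystander: clear cup of tea, 95 mm wide, 132 mm high; origin under its centre
- salt_shaker: bystander: red-capped seasoning bottle, 68 mm wide, 123 mm high; origin under its centre
- probe_thermometer: bystander: red folding thermometer, 41 x 150 x 18 mm; origin under its centre
Mind the look-alikes: they are no part of the job. Of the things like the handle_blank, leave any that is purple; of the rest the larger one is meant.

How it is judged:
By the outcome, as a careful person would: the job done as asked, in the order asked, and still so for the second after the job is handed in, with the robot touching nothing.
It also fails if it takes over 67 s, if anything falls off the work surface, if the arm or the gripper's body presses on something with over 40 N, if the wrist force passes 120 N, or if a joint passes its speed limit or range.

ROBOT

A 6-joint arm with a two-finger parallel gripper is mounted at the origin on a cart in front of the work surface, level with it; the furniture and walls round the work are solid. World frame = base frame: x ahead of the robot, y to its left, z up, the work surface at z = 0. Lengths are in m, angles in rad, forces in N, time in s.
With the tool pointing down it reaches from about 0.3 to 0.875 m from the base axis. Payload 6.4 kg.
Tool frame: the origin (TCP) lies on the centre line of the jaws, within the pads' length; the fingertips stand 8 mm ahead of it and the grasp point (between the pads) lies 11 mm behind it; z points along the fingers, y is the line along which they close (so a half turn about z gives the same grasp; the last joint's range is limited). The gripper opens to 85 mm and grips with 20 to 120 N. Pads are 22 mm wide; open, the fingers measure 114 mm over their backs; the gripper's body (76 mm by 85 mm) begins 54 mm behind the grasp point. The pads swing forward as they close: fully open they stand 13 mm farther back than shut.
Start: joints at [0.911, 0.181, 1.607, -0, 1.354, -0.206], TCP at [0.252, 0.517, 0.239] pointing down, gripper open.
Joint ranges: [-2.99, 2.99], [-0.89, 2.07], [0.3, 2.58], [-1.14, 4.28], [0, 2.63], [-3.12, 3.12]. Speed limits (rad/s): [2.57, 2.57, 3.01, 3.14, 3.14, 3.14].

INTERFACE

Orientations are given as a unit quaternion [w, x, y, z].
In Python, from bench import ctrl gives the robot as it stands.
- The arm moves only by the shell command python3 -m handwheel 'ROWS' [OPENING]. ROWS is JSON, a list that holds one entry, the list of rows, each a list of 4 numbers: the shift along the tool's x, y, z each as a share of 20 cm, from -1 to 1, then the turn about the tool's z as a share of 1.5 rad, from -1 to 1. In form: [[[x, y, z, twist], ...]]. A call has 1 to 10 rows; each row is the pose to reach, as a shift and turn from the pose commanded when the call began, along the tool's axes at that moment; what a row does not reach only later rows make up. A row lasts 1/8 s, in which the tool goes at most 62.5 mm and 10.7 degrees, less where a joint would pass 70% of its speed; a pose out of reach is approached as far as the arm can. A call with a number of a shift or a turn outside -1 to 1 is refused whole. A call with a gripper value outside its range is refused whole. OPENING is the finger opening in mm, from 0 to 85.4, set as the call begins (- or left out, the last holds). The fingers move at their own pace and stop on an object; the grip force is fixed at half the most. Time passes only in rows, so rows that repeat a pose let the fingers close. It gives the time, the measured TCP pose, the force, the opening and the grip force at its end, in the units of the state.
- ctrl.get_obs(): the state, without advancing time (a new reading comes with each control period).
- ctrl.camera(name): name is "side" or "top" or "wrist"; returns a dict with "color" (420x560x3 uint8, red, green, blue), "range_z" (420x560 float32, m along the optical axis (not along the pixel's ray), 0 where there is no reading), "K" (3x3 intrinsics, pixels), "pose" (4x4, takes a point from camera to world coordinates); the wrist camera has in their place "T_tool_cam" (4x4, takes a point from camera to tool coordinates, whose origin is the TCP and whose axes are the flange's). Camera axes: x right, y down, z forward; pixel columns grow to the right and rows downward; lengths in m; the calibration is good to about 2 mm. The wrist camera is an equidistant fisheye: a pixel r from the principal point sees the ray r / f radians off the axis. A picture is of the moment at which its call begins: read the wrist's pose just before it.
- ctrl.hand_in(): hands the job in; it is judged then, once.
The state is a dict: "time_s": time; "q": joint angles; "dq": joint speeds; "joint_efforts": joint torques, N m; "eef_pos": TCP position; "eef_rot": TCP orientation; "wrist_force": force on the tool from outside, world axes, zero at the start; "torque": the same for the moment, N m; "opening": opening from 0.0 (shut) to 1.0 (fully open); "grasp_force": force on a finger pad.
Only numpy, scipy, OpenCV 4.12 (cv2) and the standard library are available. Lean on these libraries where they do the work, as an engineer would, in place of code of your own. Each camera call takes 0.05 s, during which the arm holds its last target. There are 200 camera calls.

## Working session

There is one attempt and no reset: what is moved stays moved. The work goes in short steps, Python scripts to look and compute and a shell command to move; the robot and the scene stay as the last step left them, time stands still between calls to the robot, and variables do not carry over. Pictures are saved under pics/ and viewed, at most 10 in all, crops included, and the job is handed in when it is done.

```bash
mkdir -p pics; cat > h.py <<'E'
import numpy as np, cv2
from scipy.spatial.transform import Rotation as R
from bench import ctrl
def snap(n,f):
    c=ctrl.camera(n); cv2.imwrite('pics/'+f+'.png',c['color'][:,:,::-1]); np.savez('pics/'+f+'.npz',**c); return c
def load(f): return np.load('pics/'+f+'.npz')
def ray(c,u,v):
    d=np.linalg.inv(c['K'])@[u,v,1]; P=c['pose']; return P[:3,3],P[:3,:3]@d
def onz(c,u,v,z):
    o,d=ray(c,u,v); return o+d*(z-o[2])/d[2]
def cloud(c):
    z=c['range_z'];v,u=np.mgrid[:z.shape[0],:z.shape[1]]
    p=np.stack([u,v,np.ones_like(u)],-1)@np.linalg.inv(c['K']).T*z[...,None]
    return p@c['pose'][:3,:3].T+c['pose'][:3,3]
E
python3 - <<'E'
from h import *
o=ctrl.get_obs()
for k in o: print(k,np.round(o[k],3))
a=snap('top','t0');b=snap('side','s0')
for c in(a,b):print(np.round(c['pose'],3),c['K'][0])
cv2.imwrite('pics/both.png',np.hstack([cv2.resize(x['color'][:,:,::-1],(400,300)) for x in(a,b)]))
E
```

```text
time_s 0.0
q [ 0.911  0.182  1.608 -0.     1.354 -0.206]
dq [ 0.     0.002  0.001  0.001 -0.001  0.001]
joint_efforts [ 1.0000e-03 -4.4486e+01 -3.5134e+01 -0.0000e+00  9.0000e-03 -0.0000e+00]
eef_pos [0.252 0.516 0.238]
eef_rot [-0.     0.225  0.974 -0.001]
wrist_force [ 0.164 -0.246  0.309]
torque [-0.017  0.029 -0.023]
grasp_force 0.0
opening 1.002
[[ 0.026 -0.986  0.165  0.277]
 [-1.    -0.027 -0.002  0.118]
 [ 0.006 -0.165 -0.986  1.875]
 [ 0.     0.     0.     1.   ]] [527.63242263   0.         278.95497753]
[[-0.849 -0.384  0.363 -0.046]
 [-0.528  0.64  -0.559  1.065]
 [-0.018 -0.666 -0.746  1.408]
 [ 0.     0.     0.     1.   ]] [545.98661134   0.         278.60744147]
```

View pics/t0.png

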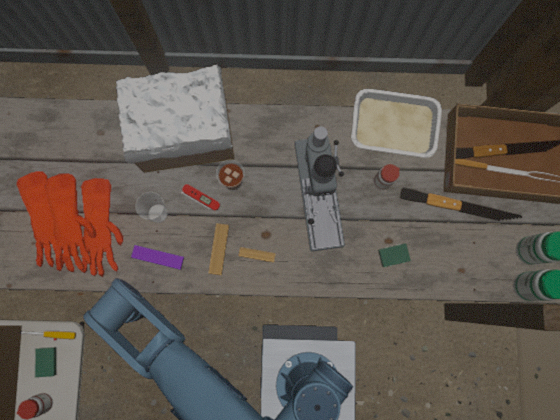

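View pics/s0.png

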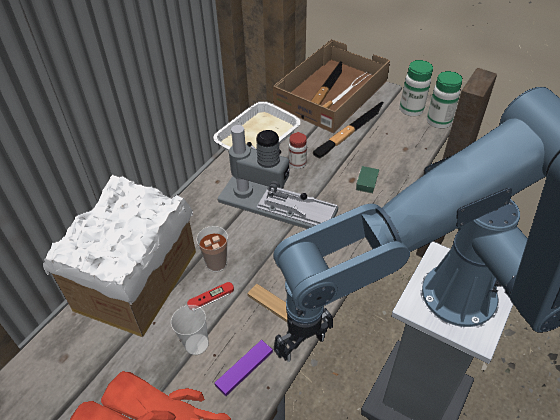

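Top view: bar candidates are purple (158,258), a large light-wood bar (219,249) and a small wooden one (257,255). The large wooden one at (219,249) fits, since purple is excluded and it is the larger of the rest. The drill is at (320,190), its lever ball near (311,221), the tin at (394,255).

```bash
python3 - <<'E'
from h import *
a=load('t0');b=load('s0')
x=a['color'][130:290,190:350,::-1]; y=b['color'][110:230,210:350,::-1]
cv2.imwrite('pics/crop.png',np.hstack([cv2.resize(x,(400,400),interpolation=2),cv2.resize(y,(400,400),interpolation=2)]))
P=cloud(a);Q=cloud(b)
hsv=cv2.cvtColor(a['color'],cv2.COLOR_RGB2HSV)
print('hsv',hsv[249,219],hsv[255,250],hsv[285,219],hsv[280,150])
m=cv2.inRange(hsv,(8,95,100),(22,255,255)); m[:,:200]=0;m[:,300:]=0;m[:215]=0;m[285:]=0
cs,_=cv2.findContours(m,0,1)
for c in cs:
    if cv2.contourArea(c)>80:
        mm=np.zeros_like(m);cv2.drawContours(mm,[c],-1,1,-1)
        z=np.median(P[mm>0][:,2]); w=np.array([onz(a,u+.0,v+.0,z)[:2] for u,v in c[:,0]],np.float32)
        print(cv2.boundingRect(c),'z',z,cv2.minAreaRect(w*1000))
# side view of blank
hs=cv2.cvtColor(b['color'],cv2.COLOR_RGB2HSV);print(hs[300,265])
m2=cv2.inRange(hs,(8,95,100),(22,255,255));m2[:280]=0;m2[325:]=0;m2[:,:240]=0;m2[:,:]=m2;m2[:,300:]=0
print('side blank z',np.median(Q[m2>0],axis=0))
# drill: points by height bands, both views
for n,C in(('top',P),('side',Q)):
    reg=(C[...,0]>.25)&(C[...,0]<.85)&(abs(C[...,1])<.16)
    for lo,hi in((.02,.028),(.028,.036),(.04,.065),(.195,.22),(.3,.33)):
        s=C[reg&(C[...,2]>lo)&(C[...,2]<hi)]
        if len(s)>15: print(n,lo,hi,len(s),np.median(s,0).round(4),cv2.minAreaRect((s[:,:2]*1000).astype(np.float32)))
E
```

```text
hsv [ 19 128 136] [ 18 116 138] [ 15  44 116] [ 13  30 102]
(239, 248, 36, 14) z 0.012585562626345581 ((441.9413757324219, 191.18524169921875), (124.88874053955078, 32.95841598510742), 80.9046401977539)
(209, 224, 20, 51) z 0.018038415635130978 ((458.21734619140625, 325.0546875), (46.38496780395508, 179.03260803222656), 83.971923828125)
[ 16 103 179]
side blank z [0.4769407  0.32611029 0.01872051]
top 0.02 0.028 564 [0.6015 0.0065 0.0251] ((612.67822265625, -14.707687377929688), (248.08535766601562, 438.462646484375), 78.02845001220703)
top 0.028 0.036 921 [ 0.5588 -0.0373  0.0318] ((663.4833374023438, -24.13306427001953), (396.6420593261719, 119.05203247070312), 10.257674217224121)
top 0.04 0.065 333 [ 0.6119 -0.0324  0.0521] ((658.8696899414062, -68.52072143554688), (361.5254211425781, 219.7266845703125), 6.137814521789551)
top 0.195 0.22 673 [ 0.719  -0.0116  0.2096] ((734.733154296875, -28.494163513183594), (202.75440979003906, 109.2314224243164), 9.438241004943848)
top 0.3 0.33 540 [ 0.7043 -0.0141  0.3121] ((740.9850463867188, -19.4327392578125), (157.93850708007812, 68.0765151977539), 2.3049397468566895)
side 0.02 0.028 688 [0.7424 0.0123 0.0247] ((660.5787353515625, -24.013717651367188), (397.15118408203125, 128.69219970703125), 9.168054580688477)
side 0.028 0.036 988 [ 0.5674 -0.0312  0.0319] ((657.8480224609375, -21.676956176757812), (388.27471923828125, 125.59933471679688), 10.127649307250977)
side 0.04 0.065 624 [ 0.6547 -0.0061  0.0499] ((656.6809692382812, -28.788063049316406), (348.81732177734375, 106.98712921142578), 6.209857940673828)
side 0.195 0.22 720 [0.7236 0.0046 0.2093] ((733.016357421875, -26.542221069335938), (203.94686889648438, 113.6772232055664), 8.453437805175781)
side 0.3 0.33 412 [ 0.6991 -0.0078  0.3117] ((736.4620971679688, -7.216156005859375), (160.07901000976562, 72.46371459960938), 16.804283142089844)
```

View pics/crop.png

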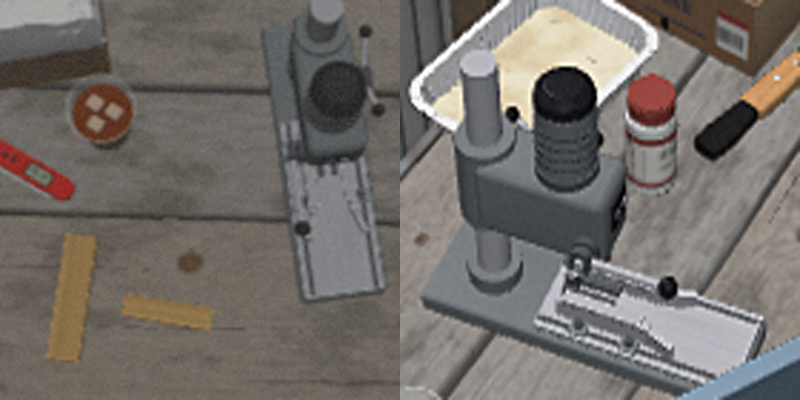

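The crop confirms the blank: the large light-wood bar at crop (72,298), i.e. top px (219,249). It measures 179 x 46 mm at z 18 mm, and the smaller one is 125 x 33 mm. The lever ball is at top px ~(311,221) and side px ~(304,196).

```bash
cat >> h.py <<'E'
def tri(rs):
    A=np.zeros((3,3));b=np.zeros(3)
    for o,d in rs:
        d=d/np.linalg.norm(d);M=np.eye(3)-np.outer(d,d);A+=M;b+=M@o
    p=np.linalg.solve(A,b);return p,[np.linalg.norm(np.cross(p-o,d/np.linalg.norm(d))) for o,d in rs]
def blob(c,u,v,r,th):
    g=c['color'].max(2)[v-r:v+r+1,u-r:u+r+1]<th
    n,l,s,ce=cv2.connectedComponentsWithStats(g.astype(np.uint8))
    i=1+np.argmax(s[1:,4]);return ce[i]+[u-r,v-r],s[i,4]
E
python3 - <<'E'
from h import *
a=load('t0');b=load('s0')
ka,na=blob(a,311,221,6,60);kb,nb=blob(b,304,196,8,50);print(ka,na,kb,nb)
print('knob',tri([ray(a,*ka),ray(b,*kb)]))
# base yaw: base side edges via LSD on top & side images, rays to z=.032/.025
P=cloud(a);Q=cloud(b)
for n,c,C in(('top',a,P),('side',b,Q)):
    g=cv2.cvtColor(c['color'],cv2.COLOR_RGB2GRAY)
    for l in cv2.createLineSegmentDetector().detect(g)[0][:,0]:
        if np.hypot(*(l[2:]-l[:2]))<25: continue
        p,q=onz(c,*l[:2],.032),onz(c,*l[2:],.032)
        if all(.4<t[0]<.9 and abs(t[1])<.14 for t in(p,q)):
            if p[0]>q[0]:p,q=q,p
            d=q-p;print(n,l.round(1),p[:2].round(4),q[:2].round(4),'deg %.2f'%np.degrees(np.arctan2(d[1],d[0])))
# head front: head top plane
for n,C in(('top',P),('side',Q)):
    s=C[(C[...,0]>.6)&(C[...,0]<.9)&(abs(C[...,1])<.1)&(abs(C[...,2]-.21)<.003)]
    y=np.radians(9.5);ex=np.array([np.cos(y),np.sin(y)]);ey=np.array([-ex[1],ex[0]])
    print(n,len(s),np.percentile(s[:,:2]@ex,[0,1,5]),np.percentile(s[:,:2]@ey,[0,2,98,100]))
E
```

```text
[310.4  221.04] 25 [303.4516129  196.03225806] 31
knob (array([0.5436259 , 0.01043118, 0.15287289]), [np.float64(0.001072006921224462), np.float64(0.0010720069212247203)])
top [313.  248.8 338.1 245.3] [ 0.4652 -0.0076] [ 0.4799 -0.0952] deg -80.47
top [308.5 178.1 304.  152.2] [0.719  0.0126] [0.8146 0.0305] deg 10.62
top [301.9 204.4 297.3 169.5] [0.6225 0.0345] [0.7495 0.0533] deg 8.42
side [276.9 201.7 303.7 213.1] [ 0.5583 -0.0225] [ 0.6643 -0.0208] deg 0.89
side [319.6 203.1 287.9 198. ] [ 0.5346 -0.0908] [ 0.6408 -0.0556] deg 18.35
side [319.6 223.6 278.  211.2] [ 0.4891 -0.0088] [0.6379 0.0149] deg 9.05
side [308.2 198.  334.5 205. ] [ 0.4862 -0.1091] [ 0.5804 -0.0915] deg 10.57
side [218.9 198.7 313.  224.9] [0.5053 0.0073] [0.8459 0.0708] deg 10.56
side [290.4 223.7 244.3 209.8] [0.5721 0.0417] [0.7402 0.0688] deg 9.18
top 241 [0.624664   0.62545543 0.62962368] [-0.20002044 -0.19463277 -0.09826919 -0.09644068]
side 268 [0.62075538 0.62336958 0.62696477] [-0.20063773 -0.17206009 -0.09580046 -0.09045045]
```

```bash
python3 -m handwheel '[[[-0.3,-0.2,0,0],[-0.6,-0.4,0,0],[-0.9,-0.6,0,0],[-1,-0.68,0,0],[-1,-0.68,0,0]]]'; python3 -m handwheel '[[[-0.3,-0.2,0,0],[-0.6,-0.4,0,0],[-0.9,-0.6,0,0],[-1,-0.67,0,0],[-1,-0.67,0,0]]]'; python3 -m handwheel '[[[-0.2,-0.1,0,-0.1],[-0.3,-0.2,0,-0.2],[-0.42,-0.28,0,-0.32],[-0.42,-0.28,0,-0.417],[-0.42,-0.28,0,-0.417],[-0.42,-0.28,0,-0.417]]]'
python3 - <<'E'
from h import *
o=ctrl.get_obs();print(o['eef_pos'],o['eef_rot'],o['time_s'])
c=ctrl.camera('wrist');np.savez('pics/w1.npz',pos=o['eef_pos'],rot=o['eef_rot'],**c);print(c['K'],c['T_tool_cam'].round(3))
cv2.imwrite('pics/w1.png',c['color'][:,:,::-1])
E
```

```text
time_s: 0.72
eef_pos: [0.3737, 0.3039, 0.239]
eef_rot: [0.0, 0.228, 0.974, -0.0]
wrist_force: [-0.1, 0.3, 0.3]
opening: 0.996
grasp_force: 0.0
time_s: 1.35
eef_pos: [0.4944, 0.0966, 0.239]
eef_rot: [-0.0, 0.227, 0.974, -0.0]
wrist_force: [0.3, 1.3, 0.2]
opening: 1.0
grasp_force: 0.0
time_s: 2.1
eef_pos: [0.5438, 0.013, 0.2391]
eef_rot: [-0.0, -0.085, 0.996, 0.0]
wrist_force: [-0.1, -0.5, 0.3]
opening: 1.005
grasp_force: 0.0
[0.54379866 0.01297368 0.23911571] [-2.25143714e-04 -8.51324756e-02  9.96369595e-01  2.01452037e-04] 2.1
[[325.1922621    0.         276.80583067]
 [  0.         325.1922621  207.05324418]
 [  0.           0.           1.        ]] [[ 0.001 -0.948 -0.318  0.082]
 [ 1.     0.001 -0.    -0.001]
 [ 0.001 -0.318  0.948 -0.135]
 [ 0.     0.     0.     1.   ]]
```

View pics/w1.png

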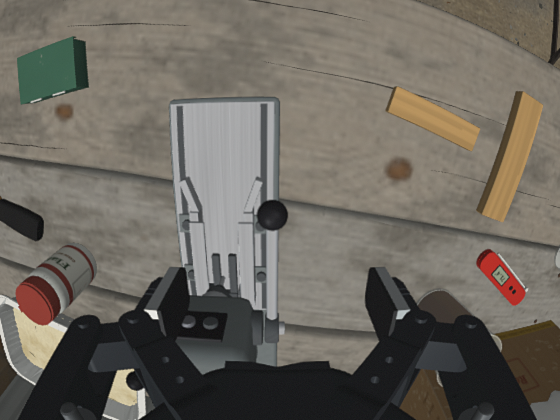

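The wrist view shows the bed front corners at ~(171,101) and (279,98), cheeks at ~(185,182) and (262,180), the ball at (272,214) beside the cheeks, and the blank at (510,155).

```bash
cat >> h.py <<'E'
def wray(c,u,v):
    K=c['K'];d=np.array([u-K[0,2],v-K[1,2]])/K[0,0];r=np.linalg.norm(d)
    d=np.array([*(np.sin(r)*d/max(r,1e-9)),np.cos(r)])
    w,x,y,z=c['rot'];Rt=R.from_quat([x,y,z,w]).as_matrix();T=c['T_tool_cam']
    return c['pos']+Rt@T[:3,3],Rt@T[:3,:3]@d
def wonz(c,u,v,z):
    o,d=wray(c,u,v);return o+d*(z-o[2])/d[2]
E
python3 - <<'E'
from h import *
a=load('t0');b=load('s0');w=load('w1')
kw,n=blob(w,272,214,22,60);print(kw,n,np.sqrt(n/np.pi))
ka,_=blob(a,311,221,6,60);kb,_=blob(b,304,196,8,50)
for rs in([ray(a,*ka),wray(w,*kw)],[ray(b,*kb),wray(w,*kw)],[ray(a,*ka),ray(b,*kb),wray(w,*kw)]):print(tri(rs))
g=cv2.cvtColor(w['color'],cv2.COLOR_RGB2GRAY)
for l in cv2.createLineSegmentDetector().detect(g)[0][:,0]:
    if np.hypot(*(l[2:]-l[:2]))<12 or not(165<l[0]<285 and 165<l[2]<285 and 90<l[1]<300): continue
    p,q=wonz(w,*l[:2],.032),wonz(w,*l[2:],.032)
    if p[0]>q[0]:p,q=q,p
    d=q-p;print(l.round(),p[:2].round(4),q[:2].round(4),'%.1f'%np.degrees(np.arctan2(d[1],d[0])))
h=cv2.cvtColor(w['color'],cv2.COLOR_RGB2HSV)
m=cv2.inRange(h,(8,95,100),(22,255,255));m[:,:478]=0;m[230:]=0;m[:85]=0
c=max(cv2.findContours(m,0,1)[0],key=cv2.contourArea)
print(cv2.minAreaRect(np.array([wonz(w,*p,.018)[:2]*1000 for p in c[:,0]],np.float32)))
E
```

```text
[272.06758621 214.61793103] 725 15.191269449366246
(array([0.54699888, 0.00956122, 0.13905968]), [np.float64(0.0004522286160156463), np.float64(0.0004522286160155613)])
(array([0.54318036, 0.0086462 , 0.15104686]), [np.float64(0.00023251362386007523), np.float64(0.00023251362386014443)])
(array([0.54369294, 0.00943136, 0.15125697]), [np.float64(0.0017518789274958567), np.float64(0.0006880539454611204), np.float64(0.0011293524724106875)])
[264. 200. 279. 199.] [0.5662 0.0191] [0.5707 0.0029] -74.4
[185. 268. 188. 294.] [ 0.6737 -0.0805] [ 0.7118 -0.0742] 9.4
[256. 214. 262. 201.] [5.713e-01 2.000e-04] [ 0.5884 -0.0042] -14.4
[208. 293. 202. 226.] [ 0.6128 -0.0637] [ 0.704  -0.0482] 9.6
[277. 230. 259. 229.] [0.6028 0.0225] [0.6055 0.0028] -82.1
[219. 254. 221. 274.] [ 0.6459 -0.0392] [ 0.673  -0.0347] 9.4
[169. 266. 184. 267.] [ 0.6722 -0.0811] [ 0.6746 -0.1006] -82.8
[229. 287. 227. 254.] [ 0.644  -0.0299] [ 0.6893 -0.0225] 9.3
[188. 223. 196. 293.] [ 0.6126 -0.08  ] [ 0.708  -0.0643] 9.3
[236. 252. 236. 268.] [ 0.6389 -0.0199] [ 0.6607 -0.0169] 7.9
[187. 262. 184. 231.] [ 0.6233 -0.
[... 1528 characters left out ...]
 263.] [ 0.6127 -0.0015] [0.6497 0.0043] 9.0
[273. 197. 274. 102.] [ 0.4635 -0.0044] [0.565  0.0121] 9.2
[205. 232. 209. 281.] [ 0.6199 -0.059 ] [ 0.6852 -0.0485] 9.2
[280.  99. 279. 196.] [0.4599 0.0011] [0.5625 0.0178] 9.2
[174.  98. 274.  95.] [ 0.4565 -0.0054] [ 0.4739 -0.1106] -80.6
[181. 229. 179. 214.] [ 0.6038 -0.0919] [ 0.6222 -0.0882] 11.3
[222. 292. 208. 290.] [ 0.6984 -0.0313] [ 0.7001 -0.0486] -84.1
[204. 295. 224. 296.] [ 0.7046 -0.0273] [ 0.7083 -0.0531] -81.7
[255. 182. 245. 208.] [ 0.5518 -0.0107] [ 0.583  -0.0164] -10.4
[278. 264. 278. 309.] [0.6466 0.0316] [0.7124 0.0431] 9.9
((457.0408935546875, 322.88037109375), (46.045387268066406, 178.37554931640625), 83.9487075805664)
```

```bash
python3 - <<'E'
from h import *
w=load('w1')
cv2.imwrite('pics/w1c.png',cv2.resize(np.ascontiguousarray(w['color'][90:290,160:300,::-1]),(420,600),interpolation=2))
E
```

```text
(no output)
```

View pics/w1c.png

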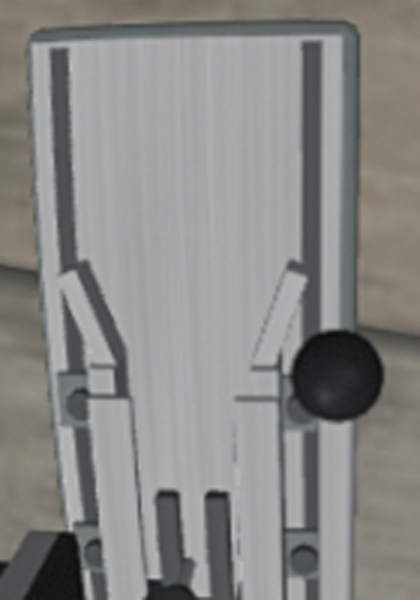

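Drill yaw 9.2°, origin ≈ (0.634, -0.034), ball ≈ (0.5445, 0.0093, 0.146). That agrees with the lowered-lever geometry. Descend and grip the ball.

```bash
python3 -m handwheel '[[[0,-0.019,0.2,0.007],[0,-0.019,0.4,0.007],[0,-0.019,0.51,0.007],[0,-0.019,0.51,0.007]]]'; python3 -m handwheel '[[[0,0,0,0],[0,0,0,0],[0,0,0,0],[0,0,0,0],[0,0,0,0],[0,0,0,0]]]' 15
```

```text
time_s: 2.65
eef_pos: [0.5432, 0.0087, 0.1355]
eef_rot: [-0.002, -0.08, 0.997, 0.001]
wrist_force: [0.8, 0.7, 0.2]
opening: 1.002
grasp_force: 0.0
time_s: 3.4
eef_pos: [0.545, 0.0094, 0.1378]
eef_rot: [0.0, -0.08, 0.997, 0.001]
wrist_force: [0.1, 6.7, 2.3]
opening: 0.233
grasp_force: 58.5
```

```bash
python3 -m handwheel '[[[0,0,-0.05,0],[-0.005,0,-0.105,0],[-0.015,0,-0.155,0],[-0.03,0,-0.205,0],[-0.05,0,-0.255,0],[-0.077,0,-0.3,0],[-0.107,0,-0.343,0],[-0.14,0,-0.384,0],[-0.165,0,-0.408,0],[-0.19,0,-0.43,0]]]'; python3 -m handwheel '[[[-0.004,0,-0.004,0],[-0.006,0,-0.007,0],[-0.006,0,-0.007,0]]]'; python3 - <<'E'
from h import *
snap('side','s1')
c=load('s1');cv2.imwrite('pics/s1c.png',cv2.resize(np.ascontiguousarray(c['color'][90:240,200:360,::-1]),(640,600)))
E
```

```text
time_s: 4.65
eef_pos: [0.5831, 0.0142, 0.2238]
eef_rot: [0.001, -0.081, 0.997, -0.0]
wrist_force: [-0.1, -0.1, 0.3]
opening: 0.174
grasp_force: 0.0
time_s: 5.03
eef_pos: [0.5833, 0.0139, 0.2247]
eef_rot: [-0.0, -0.08, 0.997, -0.0]
wrist_force: [-0.8, -0.1, -0.8]
opening: 0.178
grasp_force: 0.0
```

View pics/s1c.png

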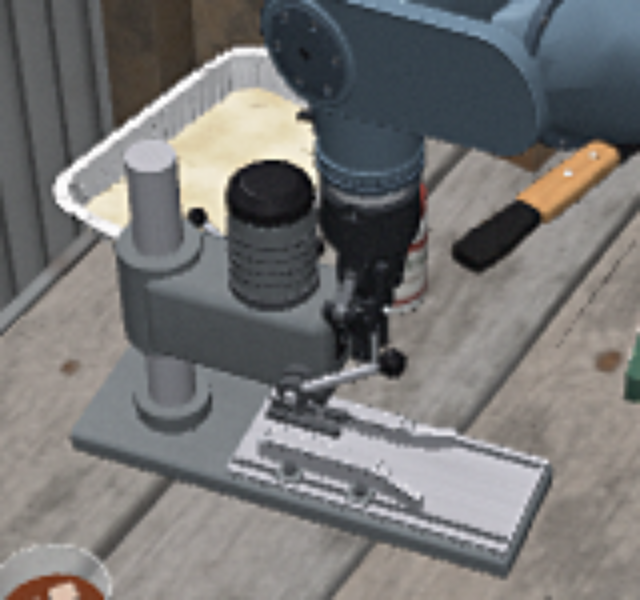

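The lever is only partly raised, with the ball at side px ~(298,180); the ball slipped out of the pads. I'll find the ball on the lever plane.

```bash
cat >> h.py <<'E'
y0=np.radians(9.2);ex=np.array([np.cos(y0),np.sin(y0),0]);ey=np.array([-ex[1],ex[0],0]);O=.6205*ex-.1345*ey
def todrill(p): p=p-O;return np.array([p@ex,p@ey,p[2]])
def onlever(r):
    o,d=r;t=(.056-(o-O)@ey)/(d@ey);return todrill(o+t*d)
E
python3 - <<'E'
from h import *
s=load('s1')
for f,uv in(('s0',(304,196)),('s1',(298,180))):
    k,n=blob(load(f),*uv,6,50);p=onlever(ray(load(f),*k));print(f,k,n,p,np.hypot(p[0]-.022,p[2]-.15),np.arctan2(p[2]-.15,.022-p[0]))
o=ctrl.get_obs();print(todrill(o['eef_pos']))
c=ctrl.camera('wrist');np.savez('pics/w2.npz',pos=o['eef_pos'],rot=o['eef_rot'],**c);w=load('w2')
for th in(.1,.2,.3,.4,.5):
    pass
g=(c['color'].max(2)<60).astype(np.uint8);n,l,st,ce=cv2.connectedComponentsWithStats(g)
for i in range(1,n):
    if 100<st[i,4]<4000: print(st[i],ce[i].round(1),onlever(wray(w,*ce[i])).round(4))
E
```

```text
s0 [303.4516129  196.03225806] 31 [-0.08263979  0.056       0.150924  ] 0.1046438696855052 0.008830033196657585
s1 [297.53125 180.46875] 32 [-0.06183187  0.056       0.21282073] 0.10475794596591834 0.6430950533861514
[-0.04252342  0.05506999  0.22465206]
[554   0   6  36 167] [556.5  17.4] [-0.1252  0.056   0.3578]
[ 45   5  40  65 638] [75.2 36.1] [-0.1238  0.056   0.3616]
[  0 182  36  40 999] [ 17.2 202.2] [-0.125   0.056   0.3607]
[ 258  210   46   45 1619] [280.4 232.2] [-0.0657  0.056   0.2205]
[292 256   9  72 326] [295.  285.6] [-0.1089  0.056   0.3347]
[  0 355  15  35 237] [  4.4 373. ] [-0.1258  0.056   0.3601]
```

```bash
python3 -m handwheel '[[[0,0,0,0],[0,0,0,0],[0,0,0,0],[0.05,0,0,0],[0.1,0.005,0.04,0],[0.1,0.005,0.08,0],[0.1,0.005,0.123,0],[0.1,0.005,0.123,0]]]' 85; python3 -m handwheel '[[[0,0,0,0],[0,0,0,0],[0,0,0,0],[0,0,0,0],[0,0,0,0],[0,0,0,0]]]' 15;  python3 - <<'E'
from h import *
o=ctrl.get_obs();print(todrill(o['eef_pos']),o['opening']*85.4)
k,n=blob(snap('side','s2'),298,180,6,50);p=onlever(ray(load('s2'),*k));print(k,n,p)
E
```

```text
time_s: 6.12
eef_pos: [0.5631, 0.0121, 0.1989]
eef_rot: [-0.001, -0.08, 0.997, 0.0]
wrist_force: [-0.3, 0.7, 0.5]
opening: 0.997
grasp_force: 0.0
time_s: 6.88
eef_pos: [0.5635, 0.0125, 0.2003]
eef_rot: [-0.0, -0.081, 0.997, 0.0]
wrist_force: [-2.8, 3.7, 2.7]
opening: 0.234
grasp_force: 58.5
[-0.06227113  0.05671092  0.20029113] 20.005717569130137
[296.94680851 179.42553191] 94 [-0.05984725  0.056       0.21664156]
```

```bash
python3 -m handwheel '[[[-0.013,0,-0.017,0],[-0.026,0,-0.033,0],[-0.04,0,-0.049,0],[-0.055,0,-0.063,0],[-0.055,0,-0.063,0]]]'; python3 -m handwheel '[[[-0.013,0,-0.013,0],[-0.027,0,-0.025,0],[-0.036,0,-0.032,0],[-0.036,0,-0.032,0]]]';  python3 - <<'E'
from h import *
o=ctrl.get_obs();print(todrill(o['eef_pos']),o['opening']*85.4)
s=snap('side','s3');cv2.imwrite('pics/s3c.png',cv2.resize(np.ascontiguousarray(s['color'][120:240,230:360,::-1]),(650,600)))
E
```

```text
time_s: 7.55
eef_pos: [0.5731, 0.014, 0.2116]
eef_rot: [-0.002, -0.081, 0.997, 0.0]
wrist_force: [-6.6, 3.9, 0.1]
opening: 0.229
grasp_force: 58.7
time_s: 8.05
eef_pos: [0.5802, 0.0152, 0.2192]
eef_rot: [-0.002, -0.081, 0.997, 0.0]
wrist_force: [-9.8, 3.1, 4.6]
opening: 0.233
grasp_force: 60.5
[-0.04535628  0.05673358  0.21917853] 19.863960853610838
```

```bash
python3 -m handwheel '[[[-0.01,0,-0.008,0],[-0.018,0,-0.014,0],[-0.018,0,-0.014,0]]]';  python3 - <<'E'
from h import *
o=ctrl.get_obs();print(todrill(o['eef_pos']),o['opening']*85.4)
s=snap('side','s4');cv2.imwrite('pics/s4c.png',cv2.resize(np.ascontiguousarray(s['color'][120:240,230:360,::-1]),(650,600)))
E
```

```text
time_s: 8.48
eef_pos: [0.5812, 0.0154, 0.2201]
eef_rot: [-0.005, -0.081, 0.997, 0.0]
wrist_force: [-15.2, 1.7, 1.4]
opening: 0.232
grasp_force: 60.2
[-0.04429476  0.05675603  0.22010473] 19.77663962372513
```

View pics/s4c.png

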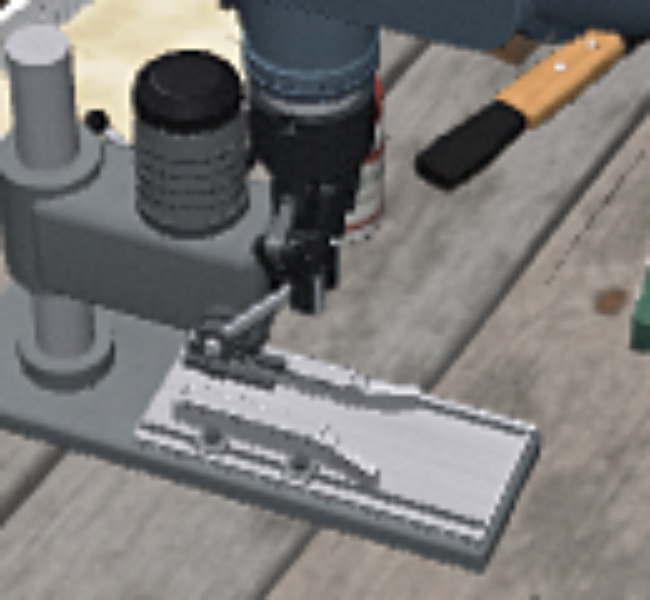

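Commanding further only raises the force to about 15 N, so the lever is at its stop. Release, rise, and go to the blank.

```bash
python3 -m handwheel '[[[0,0,0,0],[0,0,0,0],[0,0,0,0],[0,0,-0.15,0],[0,0,-0.35,0],[0.1,0.2,-0.35,0],[0.25,0.5,-0.35,0],[0.35,0.8,-0.35,0],[0.35,0.86,-0.35,0],[0.35,0.86,-0.35,0]]]' 85;  python3 -m handwheel '[[[0.15,0.3,0,0.08],[0.35,0.6,0,0.177],[0.35,0.854,0,0.177],[0.35,0.854,0.4,0.177],[0.35,0.854,0.6,0.177],[0.35,0.854,0.6,0.177]]]'; python3 - <<'E'
from h import *
o=ctrl.get_obs()
for uv in((294,176),):
    s=snap('side','s5');k,n=blob(s,*uv,8,50);p=onlever(ray(s,*k));print(k,n,p,np.arctan2(p[2]-.15,.022-p[0]))
c=ctrl.camera('wrist');np.savez('pics/w3.npz',pos=o['eef_pos'],rot=o['eef_rot'],**c);w=load('w3')
h=cv2.cvtColor(w['color'],cv2.COLOR_RGB2HSV);m=cv2.inRange(h,(8,80,90),(22,255,255))
for q in cv2.findContours(m,0,1)[0]:
    if cv2.contourArea(q)>800: print(cv2.boundingRect(q),cv2.minAreaRect(np.array([wonz(w,*p,.018)[:2]*1000 for p in q[:,0]],np.float32)))
x,y,_=o['eef_pos'];print(o['eef_pos'],np.degrees(2*np.arctan2(o['eef_rot'][2],o['eef_rot'][1]))-90)
cv2.imwrite('pics/w3.png',np.hstack([cv2.resize(t['color'][:,:,::-1],(400,300)) for t in(c,s)]))
E
```

```text
time_s: 9.78
eef_pos: [0.4887, 0.1746, 0.2924]
eef_rot: [0.001, -0.082, 0.997, -0.0]
wrist_force: [1.2, -0.8, -0.8]
opening: 0.995
grasp_force: 0.0
time_s: 10.52
eef_pos: [0.39, 0.3288, 0.1675]
eef_rot: [-0.004, 0.053, 0.999, -0.003]
wrist_force: [-1.0, 0.1, 0.8]
opening: 0.995
grasp_force: 0.0
[289.37142857 172.48571429] 35 [-0.0345165   0.056       0.23749042] 0.9972568437135675
(98, 232, 112, 36) ((433.9223327636719, 192.3290252685547), (123.72928619384766, 32.263179779052734), 81.44554138183594)
(255, 166, 51, 161) ((451.7513427734375, 323.1703796386719), (45.06621170043945, 176.71022033691406), 83.87641143798828)
[0.38997501 0.32875273 0.16750233] 83.94182150215528
```

View pics/w3.png

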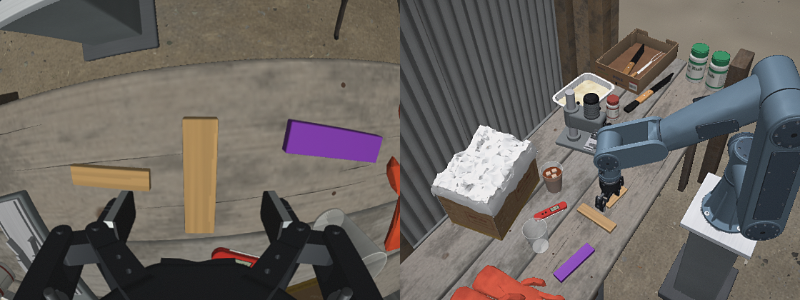

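The picture shows the blank centred between the open fingers (left panel, ~(200,175)), and side view unchanged. The arm was still settling, so I'll measure again at rest.

```bash
python3 -m handwheel '[[[0,0,0,0],[0,0,0,0],[0,0,0,0]]]' |head -2; python3 - <<'E'
from h import *
o=ctrl.get_obs()
c=ctrl.camera('wrist');np.savez('pics/w4.npz',pos=o['eef_pos'],rot=o['eef_rot'],**c);w=load('w4')
h=cv2.cvtColor(w['color'],cv2.COLOR_RGB2HSV);m=cv2.inRange(h,(8,80,90),(22,255,255));m[:,:230]=0
q=max(cv2.findContours(m,0,1)[0],key=cv2.contourArea)
r=cv2.minAreaRect(np.array([wonz(w,*p,.018)[:2]*1000 for p in q[:,0]],np.float32));print(r)
a=np.radians(r[2]-90);e=np.array([np.cos(a),np.sin(a)]);f=np.array([-e[1],e[0]])
P=o['eef_pos'];yt=2*np.arctan2(o['eef_rot'][2],o['eef_rot'][1])-np.pi/2;Y=np.array([np.cos(yt),np.sin(yt)]);X=np.array([-Y[1],Y[0]])
d=np.array(r[0])/1000-.071*e-P[:2];print(P,np.degrees(yt),'shares',d@X/.2,d@Y/.2,(P[2]-.009)/.2)
E
```

```text
time_s: 11.0
eef_pos: [0.3926, 0.3316, 0.1732]
((456.114501953125, 324.58331298828125), (45.87288284301758, 178.90003967285156), 83.90636444091797)
[0.39260621 0.33158148 0.17316158] 84.02030038142632 shares 0.03554042759910827 -0.0010142707577427946 0.8208079161911528
```

```bash
python3 -m handwheel '[[[0.035,0,0.2,0],[0.035,0,0.45,0],[0.035,0,0.65,0],[0.035,0,0.75,0],[0.035,0,0.81,0],[0.035,0,0.81,0],[0.035,0,0.81,0]]]'; python3 -m handwheel '[[[0,0,0,0],[0,0,0,0],[0,0,0,0],[0,0,0,0],[0,0,0,0],[0,0,0,0]]]' 38; python3 -m handwheel '[[[0,0,-0.1,0],[0,0,-0.3,0],[0,0,-0.5,0],[0,0,-0.5,0],[0,0,-0.5,0]]]';python3 - <<'E'
from h import *
o=ctrl.get_obs()
c=ctrl.camera('wrist');np.savez('pics/w5.npz',pos=o['eef_pos'],rot=o['eef_rot'],**c)
s=snap('side','s6')
cv2.imwrite('pics/w5.png',np.hstack([cv2.resize(t['color'][:,:,::-1],(400,300)) for t in(c,s)]))
for u in(load('s0'),s):
  k,n=blob(u,294,176,9,50);p=onlever(ray(u,*k));print(k,n,p,np.arctan2(p[2]-.15,.022-p[0]))
E
```

```text
time_s: 11.92
eef_pos: [0.3858, 0.3326, 0.0109]
eef_rot: [0.001, 0.052, 0.999, 0.0]
wrist_force: [0.0, 0.3, -0.4]
opening: 0.996
grasp_force: 0.0
time_s: 12.68
eef_pos: [0.3856, 0.3325, 0.0108]
eef_rot: [0.001, 0.052, 0.999, 0.0]
wrist_force: [-0.6, -0.1, 6.4]
opening: 0.519
grasp_force: 61.9
time_s: 13.3
eef_pos: [0.3843, 0.3317, 0.1091]
eef_rot: [-0.001, 0.052, 0.999, -0.0]
wrist_force: [-0.3, -0.5, -1.8]
opening: 0.521
grasp_force: 61.5
[286.33333333 173.27777778] 36 [-0.02431427  0.056       0.23051558] 1.0487957463037672
[289.93650794 173.57142857] 63 [-0.03639142  0.056       0.23351281] 0.9606134158949491
```

View pics/w5.png

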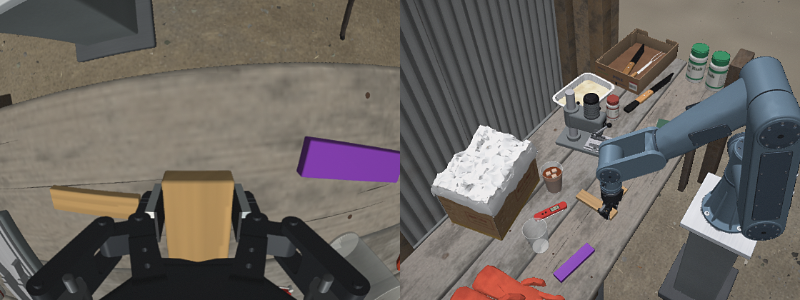

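Blank held (left panel, grip at its near end; opening 44 mm). Carry it to the front of the guide.

```bash
python3 -m handwheel '[[[-0.03,-0.25,0,0],[-0.06,-0.5,0,0],[-0.09,-0.75,0,0],[-0.116,-1,0,0],[-0.116,-1,0,0]]]'; python3 -m handwheel '[[[-0.03,-0.25,0,-0.06],[-0.06,-0.5,0,-0.12],[-0.09,-0.75,0,-0.177],[-0.116,-1,0,-0.177],[-0.116,-1,0,-0.177],[-0.116,-1,0,-0.177],[-0.116,-1,0,-0.177]]]'; python3 - <<'E'
from h import *
o=ctrl.get_obs();print(todrill(o['eef_pos']),np.degrees(2*np.arctan2(o['eef_rot'][2],o['eef_rot'][1]))-90)
# held blank vs. bed in top view: edges of blank at its height, drill frame
c=snap('top','t1');h=cv2.cvtColor(c['color'],cv2.COLOR_RGB2HSV);m=cv2.inRange(h,(8,80,80),(22,255,255))
m[:,:265]=0;m[:,345:]=0;m[285:]=0;m[:215]=0
q=max(cv2.findContours(m,0,1)[0],key=cv2.contourArea)
print(cv2.boundingRect(q),cv2.minAreaRect(np.array([todrill(onz(c,*p,.116))[:2]*1000 for p in q[:,0]],np.float32)))
P=cloud(c)[m>0];print(np.median(P[:,2]))
d=np.array([todrill(p) for p in P]);print(np.polyfit(d[:,0],d[:,2],1))
s=snap('side','s7')
for u,v in((294,176),):
  k,n=blob(s,u,v,9,45);p=onlever(ray(s,*k));print(k,n,p,np.arctan2(p[2]-.15,.022-p[0]))
w=ctrl.camera('wrist');np.savez('pics/w6.npz',pos=o['eef_pos'],rot=o['eef_rot'],**w)
E
```

```text
time_s: 14.02
eef_pos: [0.3864, 0.1281, 0.1087]
eef_rot: [-0.001, 0.055, 0.999, -0.0]
wrist_force: [0.6, 1.2, -0.4]
opening: 0.518
grasp_force: 61.8
time_s: 14.9
eef_pos: [0.3891, -0.069, 0.1094]
eef_rot: [-0.001, -0.082, 0.997, 0.0]
wrist_force: [0.3, 0.2, -1.2]
opening: 0.527
grasp_force: 62.1
[-0.24742512  0.00417193  0.10935819] 99.35620417024393
(319, 222, 15, 30) ((-133.3453826904297, 6.079469680786133), (96.353759765625, 44.45908737182617), 0.4929369390010834)
0.11412747586837813
[-0.1208456  0.0800357]
[290.11864407 173.76271186] 59 [-0.03699829  0.056       0.23290819] 0.9523208846291626
```

```bash
python3 - <<'E'
from h import *
for f in('t1','s7'):
    c=load(f);P=cloud(c);h=cv2.cvtColor(c['color'],cv2.COLOR_RGB2HSV);m=cv2.inRange(h,(8,60,60),(25,255,255))
    d=(P-O)@np.stack([ex,ey,[0,0,1]],1)
    k=(m>0)&(abs(d[...,1])<.045)&(d[...,0]>-.3)&(d[...,0]<-.05)&(d[...,2]>.07)&(d[...,2]<.15)
    s=d[k]
    if len(s)<20: print(f,len(s));continue
    for i in range(3):
        A=np.c_[s[:,0]+.1,np.ones(len(s))];co=np.linalg.lstsq(A,s[:,2],rcond=None)[0];r=abs(A@co-s[:,2]);s=s[r<max(.003,2*np.median(r))]
    print(f,len(s),co,s.min(0),s.max(0))
# side picture silhouette for lever
b=load('s7');print(b['range_z'][173,290])
g=b['color'];P=cloud(b);d=(P-O)@np.stack([ex,ey,[0,0,1]],1)
k=(abs(d[...,1]-.056)<.016)&(d[...,0]>-.11)&(d[...,0]<.03)&(d[...,2]>.12)&(d[...,2]<.26)
v,u=np.where(k);print(np.c_[u,v,(d[k]*1000).round()][::3].tolist())
E
```

```text
t1 194 [-0.00589494  0.11602492] [-0.17840609 -0.01532212  0.11190708] [-0.08466461  0.02900276  0.12025381]
s7 363 [-0.0013767   0.11596893] [-0.26553827 -0.02096367  0.11257751] [-0.08649454  0.0327453   0.11961796]
1.6919948
[[275.0, 171.0, 21.0, 42.0, 212.0], [292.0, 172.0, -43.0, 54.0, 241.0], [273.0, 173.0, 27.0, 42.0, 201.0], [290.0, 173.0, -36.0, 55.0, 235.0], [293.0, 173.0, -47.0, 56.0, 239.0], [273.0, 174.0, 27.0, 43.0, 198.0], [279.0, 174.0, 7.0, 40.0, 202.0], [291.0, 174.0, -42.0, 61.0, 238.0], [294.0, 174.0, -52.0, 61.0, 241.0], [273.0, 175.0, 29.0, 40.0, 190.0], [290.0, 175.0, -40.0, 65.0, 236.0], [293.0, 175.0, -47.0, 58.0, 233.0], [296.0, 175.0, -56.0, 55.0, 233.0], [290.0, 176.0, -39.0, 63.0, 231.0], [293.0, 176.0, -49.0, 63.0, 234.0], [296.0, 176.0, -57.0, 57.0, 231.0], [276.0, 177.0, 16.0, 44.0, 189.0], [287.0, 177.0, -26.0, 54.0, 213.0], [290.0, 177.0, -42.0, 69.0, 232.0], [293.0, 177.0, -52.0, 69.0, 236.0], [273.0, 178.0, 29.0, 40.0, 177.0], [276.0, 178.0, 17.0, 44.0, 184.0], [279.0, 178.0, 8.0, 41.0, 185.0], [287.0, 178.0, -29.0, 63.0, 218.0], [290.0, 178.0, -39
[... 722 characters left out ...]
], [279.0, 184.0, -1.0, 61.0, 180.0], [271.0, 185.0, 26.0, 64.0, 168.0], [274.0, 185.0, 18.0, 58.0, 166.0], [277.0, 185.0, 8.0, 57.0, 168.0], [270.0, 186.0, 28.0, 67.0, 166.0], [273.0, 186.0, 21.0, 61.0, 163.0], [276.0, 186.0, 11.0, 59.0, 165.0], [279.0, 186.0, 7.0, 44.0, 152.0], [273.0, 187.0, 19.0, 65.0, 162.0], [276.0, 187.0, 12.0, 57.0, 158.0], [271.0, 188.0, 26.0, 66.0, 156.0], [274.0, 188.0, 16.0, 63.0, 157.0], [277.0, 188.0, 11.0, 50.0, 147.0], [270.0, 189.0, 29.0, 65.0, 150.0], [273.0, 189.0, 16.0, 71.0, 160.0], [276.0, 189.0, 11.0, 59.0, 150.0], [271.0, 190.0, 26.0, 65.0, 146.0], [274.0, 190.0, 17.0, 61.0, 146.0], [272.0, 191.0, 22.0, 67.0, 145.0], [275.0, 191.0, 13.0, 63.0, 145.0]]
```

Lever confirmed raised (ball ≈ drill (-47, 56, 232)). The blank is level, 4 mm left of the centre line. Correct that, lower to ~1 mm above the bed, then slide in.

```bash
python3 -m handwheel '[[[0.02,-0.021,0.1,0],[0.02,-0.021,0.22,0],[0.02,-0.021,0.3,0],[0.02,-0.021,0.325,0],[0.02,-0.021,0.325,0],[0.02,-0.021,0.325,0]]]'; python3 -m handwheel '[[[-0.04,0,0,0],[-0.1,0,0,0],[-0.16,0,0,0],[-0.22,0,0,0],[-0.25,0,0,0],[-0.25,0,0,0]]]'; python3 - <<'E'
from h import *
o=ctrl.get_obs();print(todrill(o['eef_pos']),np.degrees(2*np.arctan2(o['eef_rot'][2],o['eef_rot'][1]))-90)
w=ctrl.camera('wrist');np.savez('pics/w7.npz',pos=o['eef_pos'],rot=o['eef_rot'],**w);s=snap('side','s8')
E
```

```text
time_s: 15.8
eef_pos: [0.3868, -0.0755, 0.0456]
eef_rot: [0.001, -0.081, 0.997, -0.0]
wrist_force: [0.2, -0.0, -0.0]
opening: 0.518
grasp_force: 62.1
time_s: 16.55
eef_pos: [0.4359, -0.0671, 0.0448]
eef_rot: [-0.0, -0.081, 0.997, 0.0]
wrist_force: [-0.2, -0.1, -1.0]
opening: 0.52
grasp_force: 62.1
[-0.20093198 -0.00143927  0.0447553 ] 99.2762524402664
```

Front end is 10 mm inside the mouth with no contact force. Continue.

```bash
python3 -m handwheel '[[[-0.04,0.005,0,0],[-0.08,0.005,0,0],[-0.12,0.005,0,0],[-0.16,0.005,0,0],[-0.2,0.005,0,0],[-0.2,0.005,0,0]]]'; python3 - <<'E'
from h import *
o=ctrl.get_obs();print(todrill(o['eef_pos']),np.degrees(2*np.arctan2(o['eef_rot'][2],o['eef_rot'][1]))-90)
E
```

```text
time_s: 17.4
eef_pos: [0.4755, -0.0599, 0.0449]
eef_rot: [0.0, -0.081, 0.997, -0.0]
wrist_force: [0.5, 0.3, -1.6]
opening: 0.523
grasp_force: 62.1
[-0.16068132 -0.00068467  0.04493638] 99.26092584585106
```

```bash
python3 -m handwheel '[[[-0.04,0,0,0],[-0.08,0,0,0],[-0.12,0,0,0],[-0.16,0,0,0],[-0.19,0,0,0],[-0.21,0,0,0],[-0.21,0,0,0]]]'; python3 - <<'E'
from h import *
o=ctrl.get_obs();print(todrill(o['eef_pos']),np.degrees(2*np.arctan2(o['eef_rot'][2],o['eef_rot'][1]))-90)
E
```

```text
time_s: 18.27
eef_pos: [0.5165, -0.0531, 0.0449]
eef_rot: [-0.0, -0.081, 0.997, -0.0]
wrist_force: [0.4, -0.3, -0.9]
opening: 0.523
grasp_force: 62.1
[-0.11916293 -0.00051602  0.04485813] 99.24889641499692
```

```bash
python3 -m handwheel '[[[-0.01,0,0.003,0],[-0.02,0,0.005,0],[-0.03,0,0.005,0],[-0.04,0,0.005,0],[-0.045,0,0.005,0],[-0.05,0,0.005,0],[-0.05,0,0.005,0]]]'; python3 - <<'E'
from h import *
o=ctrl.get_obs();print(todrill(o['eef_pos']),np.degrees(2*np.arctan2(o['eef_rot'][2],o['eef_rot'][1]))-90)
E
```

```text
time_s: 19.15
eef_pos: [0.5237, -0.0515, 0.0429]
eef_rot: [-0.003, -0.08, 0.997, 0.001]
wrist_force: [-8.3, -2.7, -0.5]
opening: 0.517
grasp_force: 62.3
[-1.11794140e-01 -1.01705125e-04  4.28898441e-02] 99.2105681969422
```

```bash
python3 -m handwheel '[[[-0.01,0,0.002,0],[-0.018,0,0.003,0],[-0.018,0,0.003,0]]]';python3 - <<'E'
from h import *
o=ctrl.get_obs();print(todrill(o['eef_pos']))
E
python3 -m handwheel '[[[-0.018,0,0,0],[-0.018,0,0,0],[-0.018,0,0,0],[-0.018,0,0,0]]]' 75; python3 -m handwheel '[[[0.03,0,-0.1,0],[0.1,0,-0.3,0],[0.2,0,-0.5,0],[0.25,0,-0.6,0],[0.25,0,-0.6,0],[0.25,0,-0.6,0]]]'; python3 - <<'E'
from h import *
o=ctrl.get_obs();print(todrill(o['eef_pos']))
w=ctrl.camera('wrist');np.savez('pics/w8.npz',pos=o['eef_pos'],rot=o['eef_rot'],**w);w=load('w8')
h=cv2.cvtColor(w['color'],cv2.COLOR_RGB2HSV);m=cv2.inRange(h,(8,80,80),(22,255,255));m[:,:170]=0;m[:,390:]=0
for q in cv2.findContours(m,0,1)[0]:
    if cv2.contourArea(q)>800:
        p=np.array([todrill(wonz(w,*p,.05))[:2]*1000 for p in q[:,0]],np.float32);print(cv2.boundingRect(q),cv2.minAreaRect(p),p.min(0),p.max(0))
cv2.imwrite('pics/w8.png',w['color'][:,:,::-1])
E
```

```text
time_s: 19.52
eef_pos: [0.5238, -0.0514, 0.0427]
eef_rot: [-0.007, -0.081, 0.997, 0.001]
wrist_force: [-25.7, -5.9, 20.2]
opening: 0.52
grasp_force: 64.5
[-1.11697163e-01 -2.68358552e-05  4.27480845e-02]
time_s: 20.02
eef_pos: [0.5335, -0.0503, 0.0433]
eef_rot: [0.0, -0.081, 0.997, -0.0]
wrist_force: [-0.4, 0.2, -0.3]
opening: 0.879
grasp_force: 0.0
time_s: 20.78
eef_pos: [0.4838, -0.0583, 0.1625]
eef_rot: [-0.0, -0.08, 0.997, 0.0]
wrist_force: [-0.9, -0.3, 0.1]
opening: 0.879
grasp_force: 0.0
[-0.15223323 -0.00037274  0.16247324]
(251, 227, 54, 140) ((-53.9854621887207, -0.7794628143310547), (45.204978942871094, 160.59523010253906), 89.65581512451172) [-134.25072  -23.45604] [26.29539  21.913364]
```

View pics/w8.png

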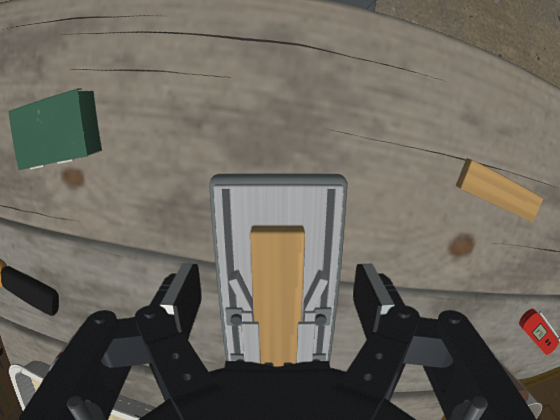

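The blank sits in the guide, near end at px (277,227), with the small bar, tin and thermometer undisturbed. To be sure it is home I'll give it a gentle push with closed fingers on its near end.

```bash
python3 -m handwheel '[[[0.07,0,0,0],[0.07,0,0.1,0],[0.07,0,0.2,0],[0.07,0,0.3,0],[0.07,0,0.45,0],[0.07,0,0.57,0],[0.07,0,0.57,0],[0.07,0,0.57,0]]]' 0; python3 -m handwheel '[[[-0.04,0,0,0],[-0.08,0,0,0],[-0.1,0,0,0],[-0.115,0,0,0],[-0.13,0,0,0],[-0.13,0,0,0]]]';python3 - <<'E'
from h import *
o=ctrl.get_obs();print(todrill(o['eef_pos']),o['opening'])
E
```

```text
time_s: 21.82
eef_pos: [0.4701, -0.0608, 0.0497]
eef_rot: [-0.0, -0.081, 0.997, -0.0]
wrist_force: [0.2, 0.0, 0.8]
opening: -0.002
grasp_force: 0.0
time_s: 22.58
eef_pos: [0.4954, -0.0564, 0.0491]
eef_rot: [-0.001, -0.081, 0.997, 0.0]
wrist_force: [-2.5, -0.2, 0.6]
opening: 0.004
grasp_force: 0.9
[-0.14047839 -0.0004019   0.04910293] 0.00421642733879179
```

```bash
python3 -m handwheel '[[[-0.01,0,0,0],[-0.015,0,0,0],[-0.015,0,0,0]]]';python3 - <<'E'
from h import *
o=ctrl.get_obs();print(todrill(o['eef_pos']),o['opening'])
E
python3 -m handwheel '[[[0.05,0,0,0],[0.1,0,-0.1,0],[0.1,0,-0.3,0],[0.1,0,-0.6,0],[0.1,0,-0.85,0],[0.1,0,-1,0],[0.1,0,-1,0],[0.1,0,-1,0]]]' 85;python3 - <<'E'
from h import *
o=ctrl.get_obs();print(todrill(o['eef_pos']),o['opening'])
s=snap('side','s9');k,n=blob(s,294,176,9,45);p=onlever(ray(s,*k));print(k,n,p,np.arctan2(p[2]-.15,.022-p[0]))
E
```

```text
time_s: 22.95
eef_pos: [0.4956, -0.0562, 0.0487]
eef_rot: [-0.004, -0.081, 0.997, 0.0]
wrist_force: [-13.7, -2.9, 8.8]
opening: -0.003
grasp_force: 6.6
[-0.1403009  -0.00020883  0.04869854] -0.003094641040590499
time_s: 23.95
eef_pos: [0.4785, -0.0591, 0.2483]
eef_rot: [-0.0, -0.08, 0.997, 0.0]
wrist_force: [0.3, -0.9, -0.6]
opening: 0.994
grasp_force: 0.0
[-0.15762156 -0.00029146  0.24829036] 0.993654005442991
[290.1        173.78333333] 60 [-0.0369358   0.056       0.23279786] 0.9521924217804281
```

Solid stop again at the same place, so the blank is home and the lever still up. Grip the ball once more.

```bash
python3 -m handwheel '[[[0,0.1,-0.11,0],[-0.2,0.284,-0.11,0],[-0.45,0.284,-0.11,0],[-0.56,0.284,-0.11,0],[-0.56,0.284,-0.11,0],[-0.56,0.284,0.03,0],[-0.56,0.284,0.147,0],[-0.56,0.284,0.147,0],[-0.56,0.284,0.147,0]]]' 85; python3 -m handwheel '[[[0,0,0,0],[0,0,0,0],[0,0,0,0],[0,0,0,0],[0,0,0,0],[0,0,0,0]]]' 15;python3 - <<'E'
from h import *
o=ctrl.get_obs();print(todrill(o['eef_pos']),o['opening'])
E
```

```text
time_s: 25.12
eef_pos: [0.5802, 0.0146, 0.2205]
eef_rot: [0.0, -0.08, 0.997, -0.0]
wrist_force: [-0.8, 0.7, 0.7]
opening: 0.995
grasp_force: 0.0
time_s: 25.88
eef_pos: [0.5803, 0.0152, 0.2203]
eef_rot: [-0.0, -0.081, 0.997, 0.0]
wrist_force: [-3.2, 2.9, 5.4]
opening: 0.232
grasp_force: 58.5
[-0.04523975  0.05675862  0.22027617] 0.2317421688796932
```

```bash
python3 -m handwheel '[[[0.02,0,0.02,0],[0.045,0,0.043,0],[0.07,0,0.073,0],[0.095,0,0.105,0],[0.115,0,0.139,0],[0.134,0,0.173,0],[0.134,0,0.173,0]]]';python3 -m handwheel '[[[0.015,0,0.036,0],[0.029,0,0.073,0],[0.038,0,0.111,0],[0.046,0,0.15,0],[0.046,0,0.15,0]]]';python3 - <<'E'
from h import *
o=ctrl.get_obs();print(todrill(o['eef_pos']),o['opening'])
E
```

```text
time_s: 26.75
eef_pos: [0.5516, 0.0107, 0.1844]
eef_rot: [-0.003, -0.08, 0.997, 0.001]
wrist_force: [-9.8, 0.1, 5.4]
opening: 0.233
grasp_force: 66.4
time_s: 27.38
eef_pos: [0.5442, 0.0095, 0.1541]
eef_rot: [-0.001, -0.081, 0.997, 0.0]
wrist_force: [-0.5, 3.5, -1.9]
opening: 0.231
grasp_force: 73.7
[-0.0817559   0.05688227  0.15414351] 0.23133895228887716
```

```bash
python3 -m handwheel '[[[0.004,0,0.035,0],[0.005,0,0.065,0],[0.005,0,0.085,0],[0.005,0,0.1,0],[0.005,0,0.11,0],[0.005,0,0.11,0]]]';python3 - <<'E'
from h import *
o=ctrl.get_obs();print(todrill(o['eef_pos']),o['opening'])
E
```

```text
time_s: 28.12
eef_pos: [0.5409, 0.0089, 0.132]
eef_rot: [-0.004, -0.08, 0.997, 0.0]
wrist_force: [-18.7, 4.2, 6.0]
opening: 0.235
grasp_force: 74.6
[-0.0850957   0.05679626  0.13204245] 0.23545874083209198
```

```bash
python3 -m handwheel '[[[0.008,0,0.008,0],[0.008,0,0.018,0],[0.008,0,0.018,0]]]';python3 - <<'E'
from h import *
o=ctrl.get_obs();print(todrill(o['eef_pos']),o['opening'])
E
python3 -m handwheel '[[[0,0,0,0],[0,0,0,0],[0,0,0,0],[0,0,0,0],[0,0,-0.2,0],[0,0,-0.5,0],[0.3,0,-0.7,0],[0.5,0,-0.7,0],[0.5,0,-0.7,0],[0.5,0,-0.7,0]]]' 85;python3 - <<'E'
from h import *
o=ctrl.get_obs()
s=snap('side','s10');k,n=blob(s,304,196,6,50);p=onlever(ray(s,*k));print(k,n,p,np.arctan2(p[2]-.15,.022-p[0]))
k,n=blob(load('s0'),304,196,6,50);print('s0',k,n)
w=ctrl.camera('wrist');np.savez('pics/w10.npz',pos=o['eef_pos'],rot=o['eef_rot'],**w);w=load('w10')
h=cv2.cvtColor(w['color'],cv2.COLOR_RGB2HSV);m=cv2.inRange(h,(8,80,80),(22,255,255));
for q in cv2.findContours(m,0,1)[0]:
    if cv2.contourArea(q)>800:
        p=np.array([todrill(wonz(w,*p,.05))[:2]*1000 for p in q[:,0]],np.float32);print(cv2.boundingRect(q),cv2.minAreaRect(p),p.min(0),p.max(0))
g=(w['color'].max(2)<60).astype(np.uint8);n,l,st,ce=cv2.connectedComponentsWithStats(g)
for i in range(1,n):
    if 200<st[i,4]<3000:
        a=tri([wray(w,*ce[i]),ray(s,*k)]);print(st[i],ce[i],todrill(a[0]),a[1])
E
```

```text
time_s: 28.5
eef_pos: [0.5406, 0.0089, 0.129]
eef_rot: [-0.002, -0.081, 0.997, 0.0]
wrist_force: [-12.2, 5.7, 4.4]
opening: 0.234
grasp_force: 74.9
[-0.08540295  0.0568166   0.12895598] 0.23419241890725007
time_s: 29.75
eef_pos: [0.4441, -0.0076, 0.2701]
eef_rot: [0.001, -0.08, 0.997, -0.0]
wrist_force: [0.3, -0.4, -0.2]
opening: 0.993
grasp_force: 0.0
[303.5625 195.3125] 32 [-0.08295772  0.056       0.15435027] 0.04142410524300021
s0 [303.4516129  196.03225806] 31
(211, 219, 41, 119) ((-41.172271728515625, -0.4114551544189453), (45.85546112060547, 180.32437133789062), 89.8106460571289) [-131.26666   -23.334978] [49.038963 22.694374]
(377, 165, 85, 51) ((-166.00155639648438, 230.36929321289062), (117.94378662109375, 29.85650062561035), 72.09867858886719) [-197.24075  171.69264] [-135.54353  290.09354]
[524   0  36 117 740] [546.78108108  60.03243243] [-0.21402067  0.18096429  0.31109707] [np.float64(0.08107666677004086), np.float64(0.08107666677004068)]
[  0  25  68  20 703] [22.3997155  35.33428165] [-0.19580829  0.3222036   0.56563789] [np.float64(0.08097515087958426), np.float64(0.08097515087958422)]
[ 91 119  17  46 445] [ 98.58651685 141.08988764] [-0.16746817  0.00760316  0.19520676] [np.float64(0.10526996290121005), np.float64(0.10526996290120977)]
[ 25 251  47  39 988] [ 48.44433198 269.92611336] [-0.03906686 -0.19545764  0.01523061] [np.float64(0.0978031530791132), np.float64(0.09780315307911315)]
[267 295  23  23 423] [277.77304965 305.79432624] [-0.08241246  0.05633732  0.15180069] [np.float64(0.0005455490925236404), np.float64(0.0005455490925237682)]
```

Blank is home (centre at drill x -41, y 0). The ball is about 3 mm above its starting height because it slid in the grip, so I'll press it down from above with closed fingers.

```bash
python3 -m handwheel '[[[-0.2,0,0,0],[-0.4,0,0,0],[-0.5,0,0,0],[-0.5,0,0.1,0],[-0.5,0,0.3,0],[-0.5,0,0.42,0],[-0.5,0,0.48,0],[-0.5,0,0.48,0]]]' 0;python3 -m handwheel '[[[0,0,0.02,0],[0,0,0.035,0],[0,0,0.05,0],[0,0,0.06,0],[0,0,0.06,0]]]'; python3 -m handwheel '[[[0,0,0.01,0],[0,0,0.02,0],[0,0,0.02,0]]]'
```

```text
time_s: 30.85
eef_pos: [0.5424, 0.0087, 0.1728]
eef_rot: [-0.001, -0.081, 0.997, 0.0]
wrist_force: [0.5, 0.7, 0.1]
opening: 0.001
grasp_force: 0.0
time_s: 31.48
eef_pos: [0.5431, 0.0083, 0.1635]
eef_rot: [0.001, -0.081, 0.997, -0.0]
wrist_force: [-2.7, 0.5, 11.6]
opening: 0.003
grasp_force: 5.9
time_s: 31.85
eef_pos: [0.5433, 0.0083, 0.1626]
eef_rot: [0.001, -0.081, 0.997, -0.001]
wrist_force: [-14.5, 0.8, 32.4]
opening: 0.001
grasp_force: 16.7
```

Firm stop at 32 N with ball centre ≈ 0.143 m, so the lever is fully down. Back off and check.

```bash
python3 -m handwheel '[[[0,0,-0.1,0],[0,0,-0.4,0],[0.3,0,-0.6,0],[0.5,0,-0.6,0],[0.5,0,-0.6,0],[0.5,0,-0.6,0],[0.5,0,-0.6,0]]]';python3 - <<'E'
from h import *
o=ctrl.get_obs()
s=snap('side','s11');k,n=blob(s,304,196,6,50);print(k,n,onlever(ray(s,*k)))
w=ctrl.camera('wrist');np.savez('pics/w11.npz',pos=o['eef_pos'],rot=o['eef_rot'],**w);w=load('w11')
h=cv2.cvtColor(w['color'],cv2.COLOR_RGB2HSV);m=cv2.inRange(h,(8,80,80),(22,255,255));
for q in cv2.findContours(m,0,1)[0]:
    if cv2.contourArea(q)>800:
        p=np.array([todrill(wonz(w,*p,.05))[:2]*1000 for p in q[:,0]],np.float32);print(cv2.boundingRect(q),cv2.minAreaRect(p))
P=cloud(s);h=cv2.cvtColor(s['color'],cv2.COLOR_RGB2HSV);d=(P-O)@np.stack([ex,ey,[0,0,1]],1)
t=(cv2.inRange(h,(8,60,60),(25,255,255))>0)&(abs(d[...,1])<.02)&(d[...,0]>-.13)&(d[...,0]<0);print('blank top z',np.median(d[t][:,2]),t.sum())
E
```

```text
time_s: 32.72
eef_pos: [0.4442, -0.0074, 0.2773]
eef_rot: [-0.0, -0.081, 0.997, 0.0]
wrist_force: [0.1, -0.3, -0.6]
opening: 0.003
grasp_force: 0.0
[303.43333333 197.13333333] 30 [-0.08266567  0.056       0.14586064]
(212, 215, 39, 96) ((-64.05663299560547, -0.3471717834472656), (45.97081756591797, 139.94427490234375), 89.81939697265625)
(375, 164, 84, 51) ((-165.71804809570312, 230.64468383789062), (118.63605499267578, 30.066740036010742), 72.03404998779297)
blank top z 0.050235797165887774 323
```

```bash
python3 -m handwheel '[[[0,0,0,0],[0,0,0,0],[0,0,0,0]]]'|head -1;python3 - <<'E'
from h import *
o=ctrl.get_obs();w=ctrl.camera('wrist');np.savez('pics/w12.npz',pos=o['eef_pos'],rot=o['eef_rot'],**w)
for f in('w8','w10','w12'):
    w=load(f);g=cv2.cvtColor(w['color'],cv2.COLOR_RGB2GRAY);r=[]
    for l in cv2.createLineSegmentDetector().detect(g)[0][:,0]:
        p,q=[todrill(wonz(w,*t,.05))*1000 for t in(l[:2],l[2:])]
        if abs(p[0]-q[0])<4 and abs(p[1]-q[1])>25 and max(abs(p[1]),abs(q[1]))<75 and -200<p[0]<-100:r.append(((p+q)/2)[:2].round(1).tolist())
    print(f,r)
E
```

```text
time_s: 33.2
w8 [[-136.1, -0.5], [-179.7, -1.1], [-169.5, -0.0], [-129.6, -1.0], [-176.0, -0.5], [-171.5, -0.0]]
w10 [[-135.5, 1.7], [-180.4, 5.6], [-169.4, 2.2], [-129.4, -0.1], [-176.2, 4.6]]
w12 [[-135.4, 1.1], [-169.4, 1.6], [-180.4, 5.0], [-129.6, 0.0], [-175.9, 4.1]]
```

Top near edge of the blank is at drill x = -129.6 before and after clamping (target -130), so it is home; lever down, robot clear.

```bash
python3 -c "
from bench import ctrl
print(ctrl.hand_in())"
```

```text
the job is handed in; nothing more can be done
None
```

I raised the lever to its stop, slid the blank home against the stops, lowered the lever fully so the foot clamps the blank, and handed the job in at about 33 s; the bystanders I could see were undisturbed.

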